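# Level the polishing machine's work rest under hand pressure

### The arm

A 7-joint arm with a two-finger parallel gripper is mounted at the origin on the work surface. World frame = base frame: x ahead of the robot, y to its left, z up, the work surface at z = 0. Lengths are in m, angles in rad, forces in N, time in s.
With the tool pointing down it reaches from about 0.425 to 0.925 m from the base axis. Payload 6.8 kg.
Tool frame: the origin (TCP) lies on the centre line of the jaws, within the pads' length; the fingertips stand 14 mm ahead of it and the grasp point (between the pads) lies 5 mm behind it (r.tips_ahead is the distance from the TCP to the fingertips, in m); z points along the fingers, y is the line along which they close (so a half turn about z gives the same grasp; the last joint's range is limited). The gripper opens to 85 mm and grips with 20 to 120 N. Pads are 22 mm wide; open, the fingers measure 114 mm over their backs; the gripper's body (76 mm by 85 mm) begins 54 mm behind the grasp point. The pads swing forward as they close: fully open they stand 13 mm farther back than shut.
Start: joints at [1.03, 0.477, 0.022, 1.555, -0.011, 1.109, -0.083], TCP at [0.283, -0.613, 0.245] pointing down, gripper open.
Joint ranges: [-2.96, 2.96], [-0.34, 2.1], [-1.41, 1.46], [0.24, 2.44], [-1.37, 4.51], [0.17, 1.92], [-2.96, 2.96]. Speed limits (rad/s): [2.39, 2.39, 3.14, 3.14, 3.14, 3.14, 3.14].

### API

Orientations are given as a rotation vector (axis times angle).
In Python, from bench import r, eyes gives the robot as it stands.
- The arm moves only by the tool step_arm, never from a script. Its argument "rows" is a list of rows, each a list of 6 numbers: the shift along the world's x, y, z in units of 60 cm (1.0 is 60 cm), then the turn, a rotation vector about the world's x, y, z in units of pi rad (1.0 is pi rad). In form: [[x, y, z, rx, ry, rz], ...]. A call has 1 to 5 rows; each row is the pose to reach, as a shift and turn from the pose commanded when the call began, turning the shorter way round; what a row does not reach only later rows make up. A row lasts 1/12 s, in which the tool goes at most 41.7 mm and 7.16 degrees, less where a joint would pass 70% of its speed; a pose out of reach is approached as far as the arm can. A call with a number of a shift or a turn outside -1 to 1 is refused whole. A call with a gripper value outside its range is refused whole. "jaw" is the closure, from 0 (fully open) to 1 (shut), set as the call begins (left out, the last holds). The fingers move at their own pace and stop on an object; "squeeze" is the grip in N (left out, the last holds). Time passes only in rows, so rows that repeat a pose let the fingers close. It gives the time, the measured TCP pose, the force, the opening and the grip force at its end, in the units of the state.
- r.get_obs(): the state, without advancing time (a new reading comes with each control period).
- eyes.grab_frame(name): name is "side" or "top" or "wrist"; returns the picture (420x560x3 uint8, red, green, blue); there is no depth.
- eyes.camera_info(name): a dict with "mtx" (3x3 intrinsics, pixels), "extrinsics" (4x4, takes a point from camera to world coordinates); the wrist camera has in their place "tool_from_camera" (4x4, takes a point from camera to tool coordinates, whose origin is the TCP and whose axes are the flange's). Camera axes: x right, y down, z forward; pixel columns grow to the right and rows downward; lengths in m; the calibration is good to about 2 mm. A picture is of the moment at which its call begins: read the wrist's pose just before it. camera_info takes no time and is no camera call.
- r.hand_in(): hands the job in; it is judged then, once.
The state is a dict: "clock": time; "joints": joint angles; "qvel": joint speeds; "tau": joint torques, N m; "tcp_pos": TCP position; "orientation": TCP orientation; "contact_force": force on the tool from outside, world axes, zero at the start; "moment": the same for the moment, N m; "grip_width": finger opening in m; "gripper_force": force on a finger pad.
Only numpy, scipy, OpenCV 4.12 (cv2) and the standard library are available. Lean on these libraries where they do the work, as an engineer would, in place of code of your own. Each camera call takes 0.05 s, during which the arm holds its last target. There are 200 camera calls.

### The job

Level the polishing bench's work rest: first free the levelling knob by turning the black clamp knob about a quarter turn counter-clockwise, which swings its arm off, then turn the steel levelling knob until the spirit level's bubble sits between its two lines. The plate floats on springs, so only the reading with the level pressed firmly down on the plate counts. Finish holding: the fingertips still pressing the level's rubber pad with about the weight of a kilo, the bubble centred; never force the level, and leave the small parts standing round the rest where they are.

Things in the scene. Friction and masses are not known exactly. Their poses are not given: they have to be found in the camera images.
- stand: the work rest's fixed pale-green cast base, 140 mm (x) by 400 mm (y) by 20 mm, screwed to the bench. Its origin is on the bench surface, 65 mm from the middle of the base towards its +y end; z up. On its own y axis lie: the plate's hinge at y +118 mm, the level's middle at +30 mm, the levelling knob at -115 mm, the clamp knob at -225 mm. Over it, its steel plate 108 mm wide from y +124 to -136 mm, top face 70 mm above the bench when level
- clamp_grip (a point): middle of the black plastic wing grip of the clamp knob, on its upright turning axis, 160 mm above the bench, on a post at the stand's outer (-y) end. The wing is 56 mm long along this point's x axis, 12 mm thick along its y axis, 34 mm high (17 mm above and 18 mm below this point). z up. Its steel arm, top face 26 mm below this point, reaches out along this point's +y axis
- clamp_knob (a joint): turn of the clamp knob, rad: 0 = tight: the arm's 60 mm round cap, 110 mm from the axis, lies just over the levelling knob and holds it, so fingers cannot get at that knob from above. Grows counter-clockwise seen from above, the arm swinging off with it to the robot's side; a quarter turn (more than 0.9) counts as freed, stop at 1.7. Stays where left; about 0.2 N m to turn
- foot_grip (a point): middle of the steel bar grip of the levelling foot's knob, on its upright turning axis, 104 mm above the bench; the screw comes up through the tongue at the plate's free end. The bar is 46 mm long along this point's x axis, 14 mm thick along its y axis and 32 mm high (16 mm above and below this point), on a 48 mm disc. z up. The knob does not rise or sink as it turns
- foot_knob (a joint): turn of the levelling knob, rad: starts between 0 and 0.3, stops at 0 and 3.0, grows clockwise seen from above; clockwise raises the plate's free (knob) end, 0.012 rad of tilt per rad, which moves the bubble 9 mm per rad towards the knob. Needs 0.7 to 2 rad more, always clockwise, to be level. Stays where it is left; about 0.08 N m to turn once the clamp is loose
- level: the aluminium spirit level, 130 mm long (along the stand's y) by 30 by 30 mm, clinging magnetically to the plate, somewhere across its width; origin under its middle, z up. It can be shoved sideways (about 10 N) but need not be
- level_pad (a point): middle of the top face of the level's black rubber pad, 26 by 36 mm, 4 mm proud, on its half nearer the knob, 104 mm above the bench: press here. Unpressed, springs hold the plate off its screw and the bubble reads about 8.5 mm further towards the knob than when pressed; 4 to 5 N here sinks it 1.3 mm and brings the plate home, then it is all but rigid
- vial_mid (a point): middle of the vial in the top of the level, at 32 mm above the plate, on the half away from the knob, 70 mm from the pad's middle: a 60 by 15 mm yellow-green window with two black lines across it 21.6 mm apart; a white bubble 14 mm long runs along it. y axis points away from the knob
- bubble_mid (a point): middle of the bubble. Seen in vial_mid's frame its y is 0 when centred midway between the lines, negative towards the levelling knob (knob end too high), positive away from it (knob end too low); it runs 22 mm either way and settles within 0.5 s. Centred means within 3 mm of the middle, both ends inside the lines
- holder_cup: bystander: loose steel holding cup, 52 mm across, 30 mm high, open top, standing near the stand's robot side; origin under its centre
- case_ring: bystander: loose steel ring 42 mm across, 9 mm high, lying near the stand's far side; origin under its centre

How it is judged:
By the outcome, as a careful person would: the job done as asked, in the order asked, and still so for the second after the job is handed in, while the arm keeps its last pose, push and grip.
It also fails if it takes over 72 s, if anything falls off the work surface, if the arm or the gripper's body presses on something with over 40 N, if the wrist force passes 120 N, or if a joint passes its speed limit or range.

## Working session

There is one attempt and no reset: what is moved stays moved. The work goes in short steps, Python scripts to look and compute and a tool call to move; the robot and the scene stay as the last step left them, time stands still between calls to the robot, and variables do not carry over. Pictures are saved under pics/ and viewed, at most 10 in all, crops included, and the job is handed in when it is done.

Besides the shell and the picture viewer there is one more tool, called after "Call:" in YAML: its name, and indented under it one key for each argument. step_arm: Moves the arm, as the interface text tells. Shifts and turns lie within -1 to 1; 1 stands for 60 cm of shift or pi rad of turn. Its arguments: {"type":"object","properties":{"rows":{"type":"array"},"jaw":{"type":"number"},"squeeze":{"type":"number"}},"required":["rows"]}

```bash
mkdir -p pics; ls; python3 - <<'E'
from bench import r,eyes
import cv2,numpy as np
o=r.get_obs();print({k:np.round(v,3).tolist() for k,v in o.items()}, r.tips_ahead)
for n in("top","side"):
    c=eyes.camera_info(n);print(n,np.round(c['mtx'],1).tolist(),np.round(c['extrinsics'],4).tolist())
    f=eyes.grab_frame(n);cv2.imwrite(f'pics/{n}0.png',f[:,:,::-1])
print(eyes.camera_info("wrist"))
a=[cv2.imread(f'pics/{n}0.png') for n in("top","side")]
E
```

```text
pics
{'clock': 0.0, 'joints': [1.03, 0.478, 0.022, 1.556, -0.012, 1.109, -0.083], 'qvel': [-0.001, 0.001, -0.001, -0.001, 0.002, 0.0, 0.0], 'tau': [0.0, -59.645, 1.608, -28.12, 0.012, 0.009, 0.0], 'tcp_pos': [0.283, -0.612, 0.244], 'orientation': [-3.067, -0.674, 0.001], 'contact_force': [0.026, -0.051, 0.392], 'moment': [0.036, 0.007, 0.041], 'gripper_force': 0.0, 'grip_width': 0.086} 0.014
top [[422.4, 0.0, 272.8], [0.0, 422.4, 203.3], [0.0, 0.0, 1.0]] [[0.0248, -0.9979, 0.0591, 0.5276], [-0.9997, -0.0242, 0.0104, 0.012], [-0.009, -0.0593, -0.9982, 0.936], [0.0, 0.0, 0.0, 1.0]]
side [[475.7, 0.0, 274.2], [0.0, 475.7, 211.1], [0.0, 0.0, 1.0]] [[-0.7356, -0.4801, 0.478, 0.1965], [-0.6774, 0.5281, -0.512, 0.4271], [-0.0066, -0.7005, -0.7137, 0.6751], [0.0, 0.0, 0.0, 1.0]]
{'mtx': array([[314.0942156 ,   0.        , 277.4081043 ],
       [  0.        , 314.0942156 , 215.36295589],
       [  0.        ,   0.        ,   1.        ]]), 'tool_from_camera': array([[ 2.72623132e-04, -9.62114640e-01, -2.72645090e-01,
         6.85831091e-02],
       [ 9.99998905e-01,  6.58820858e-04, -1.32493990e-03,
        -2.85220583e-04],
       [ 1.45436835e-03, -2.72644430e-01,  9.62113766e-01,
        -1.28336354e-01],
       [ 0.00000000e+00,  0.00000000e+00,  0.00000000e+00,
         1.00000000e+00]])}
```

View pics/top0.png

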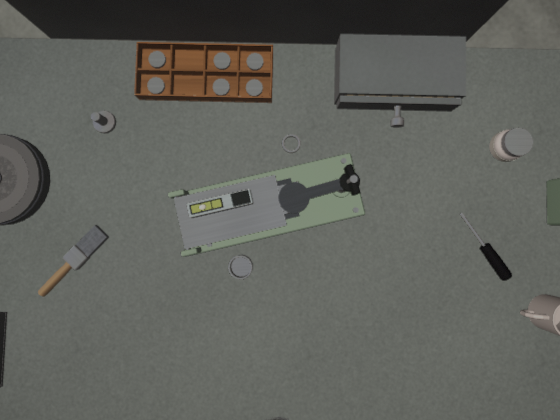

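View pics/side0.png

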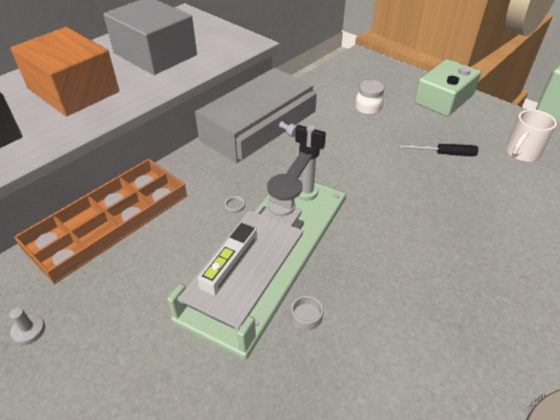

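The top view shows the stand lying along world y: hinge left (~180,222), clamp knob at right (~350,181), cap at (294,197), pad at (241,198), cup (241,267), ring (291,143). I'll enlarge it.

```bash
python3 - <<'E'
import cv2
a=cv2.imread('pics/top0.png')[135:290,165:375]
cv2.imwrite('pics/c1.png',cv2.convertScaleAbs(cv2.resize(a,None,fx=3.8,fy=3.8,interpolation=cv2.INTER_CUBIC),alpha=1.5))
E
```

```text
(no output)
```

View pics/c1.png

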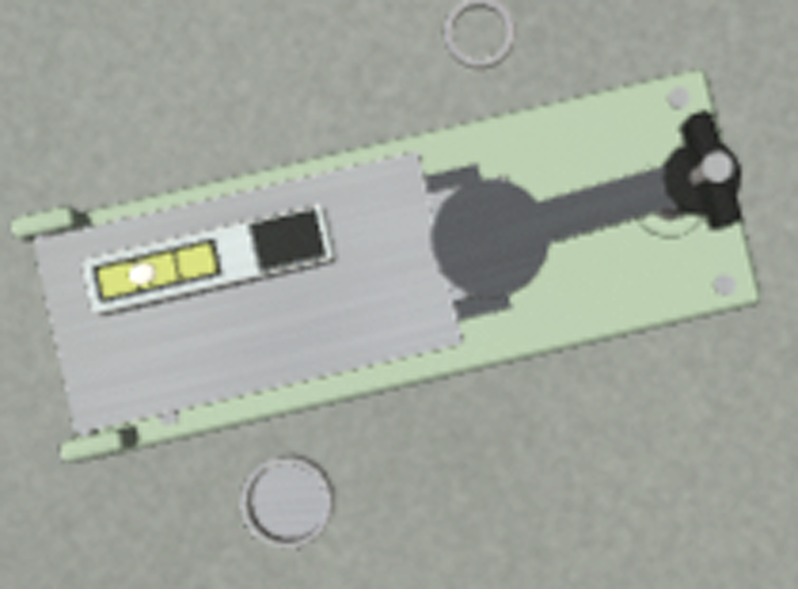

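The enlarged crop shows the plate corners (36,238),(418,155),(462,345),(78,432), cap centre (490,238), wing ends (700,115)/(728,225), pad (288,239), bubble (142,272), cup (288,502) and ring (479,33).

```bash
cat > h.py <<'E'
import numpy as np,cv2
from bench import r,eyes
from scipy.spatial.transform import Rotation as R
def ray(K,T,uv,z):
    d=T[:3,:3]@np.linalg.solve(K,[*uv,1]);return T[:3,3]+d*(z-T[2,3])/d[2]
def proj(K,T,p):
    q=K@(T[:3,:3].T@(np.asarray(p)-T[:3,3]));return q[:2]/q[2]
def wristT():
    o=r.get_obs();T=np.eye(4);T[:3,:3]=R.from_rotvec(o['orientation']).as_matrix();T[:3,3]=o['tcp_pos']
    c=eyes.camera_info('wrist');return c['mtx'],T@c['tool_from_camera']
E
python3 - <<'E'
from h import *
c=eyes.camera_info('top');K,T=c['mtx'],c['extrinsics']
f=lambda u,v,z:ray(K,T,(u/3.8+165-.37,v/3.8+135-.37),z)[:2]
obs=[((702,72),.02,(70,-265)),((758,297),.02,(-70,-265)),((36,238),.07,(54,124)),((418,155),.07,(54,-136)),((462,345),.07,(-54,-136)),((78,432),.07,(-54,124)),((490,238),.134,(0,-115)),((713,170),.177,(0,-225))]
W=np.array([f(*p,z) for p,z,_ in obs]);S=np.array([s for *_,s in obs])/1000
for sgn in(1,-1):
    A=S*[sgn,1];a=A-A.mean(0);b=W-W.mean(0)
    th=np.arctan2((a[:,0]*b[:,1]-a[:,1]*b[:,0]).sum(),(a*b).sum())
    M=np.array([[np.cos(th),-np.sin(th)],[np.sin(th),np.cos(th)]]);t=W.mean(0)-M@A.mean(0)
    e=W-(A@M.T+t);print(sgn,th,t,np.round(e*1000,1).tolist())
    if sgn==1: print('foot',M@[0,-.115]+t,'clamp',M@[0,-.225]+t)
for n,p,z in[('wingA',(700,115),.177),('wingB',(728,225),.177),('pad',(288,239),.104),('cup',(288,502),.03),('ring',(479,33),.009),('bub',(142,272),.102),('vialL',(97,284),.102),('vialR',(217,258),.102)]:print(n,np.round(f(*p,z),4), np.round((f(*p,z)-W.mean(0)),3))
E
```

```text
1 0.2516570894331467 [0.56038003 0.10477807] [[0.3, -8.6], [7.3, -7.4], [4.4, -13.8], [-10.2, 32.1], [-7.9, 32.8], [5.0, -13.6], [-1.6, -12.3], [2.7, -9.2]]
foot [ 0.58901608 -0.00659956] clamp [ 0.61640709 -0.11313468]
-1 0.25120866182812523 [0.56042856 0.10479054] [[136.0, 26.3], [-128.2, -42.2], [108.9, 13.1], [94.4, 59.0], [-112.5, 5.9], [-99.7, -40.5], [-1.6, -12.3], [2.7, -9.2]]
wingA [ 0.6452 -0.1158] [ 0.057 -0.112]
wingB [ 0.5931 -0.1298] [ 0.005 -0.126]
pad [0.5866 0.0849] [-0.002  0.088]
cup [0.444 0.087] [-0.144  0.09 ]
ring [ 0.7164 -0.0147] [ 0.128 -0.011]
bub [0.5676 0.1607] [-0.021  0.164]
vialL [0.5608 0.1839] [-0.027  0.187]
vialR [0.5759 0.1218] [-0.012  0.125]
```

The plate's -136 end is evidently its tongue, so I'll refit without those two corners and plan.

```bash
python3 - <<'E'
from h import *
c=eyes.camera_info('top');K,T=c['mtx'],c['extrinsics']
f=lambda u,v,z:ray(K,T,(u/3.8+165-.37,v/3.8+135-.37),z)[:2]
obs=[((702,72),.02,(70,-265)),((758,297),.02,(-70,-265)),((36,238),.07,(54,124)),((78,432),.07,(-54,124)),((490,238),.134,(0,-115)),((713,170),.177,(0,-225))]
W=np.array([f(*p,z) for p,z,_ in obs]);A=np.array([s for *_,s in obs])/1000
a=A-A.mean(0);b=W-W.mean(0)
th=np.arctan2((a[:,0]*b[:,1]-a[:,1]*b[:,0]).sum(),(a*b).sum())
M=np.array([[np.cos(th),-np.sin(th)],[np.sin(th),np.cos(th)]]);t=W.mean(0)-M@A.mean(0)
print(th,t,np.round((W-(A@M.T+t))*1000,1).tolist())
print('foot',M@[0,-.115]+t,'clamp',M@[0,-.225]+t)
for n,p,z in[('pad',(288,239),.104),('bub',(142,272),.102),('vialL',(97,284),.102),('vialR',(217,258),.102),('wingA',(700,115),.177),('wingB',(728,225),.177),('cup',(288,502),.03),('ring',(479,33),.009)]:print(n,np.round(M.T@(f(*p,z)-t),4))
o=r.get_obs();print(R.from_rotvec(o['orientation']).as_matrix().round(3))
cr=cv2.imread('pics/side0.png')[100:240,240:360]
cv2.imwrite('pics/c2.png',cv2.convertScaleAbs(cv2.resize(cr,None,fx=4,fy=4,interpolation=cv2.INTER_CUBIC),alpha=1.4))
c=eyes.camera_info('side');K,T=c['mtx'],c['extrinsics']
for q in[(0,-.225,.177),(.028,-.225,.177),(-.028,-.225,.177),(0,-.115,.134)]:
  print(q,((proj(K,T,[*(M@q[:2]+t),q[2]])-[240,100])*4).round())
E
```

```text
0.2519243602598384 [0.56336827 0.09395731] [[-2.7, 2.2], [4.2, 3.4], [1.5, -3.0], [2.0, -2.7], [-4.6, -1.5], [-0.4, 1.6]]
foot [ 0.5920341  -0.01741266] clamp [ 0.61945358 -0.12394046]
pad [ 0.0202 -0.0146]
bub [0.0208 0.0635]
vialL [0.02   0.0878]
vialR [0.0191 0.0238]
wingA [ 0.027  -0.2235]
wingB [-0.027  -0.2241]
cup [-0.1173  0.023 ]
ring [ 0.1211 -0.1434]
[[ 0.908  0.419 -0.001]
 [ 0.419 -0.908  0.001]
 [-0.    -0.002 -1.   ]]
(0, -0.225, 0.177) [285. 115.]
(0.028, -0.225, 0.177) [228.  98.]
(-0.028, -0.225, 0.177) [343. 133.]
(0, -0.115, 0.134) [170. 336.]
```

View pics/c2.png

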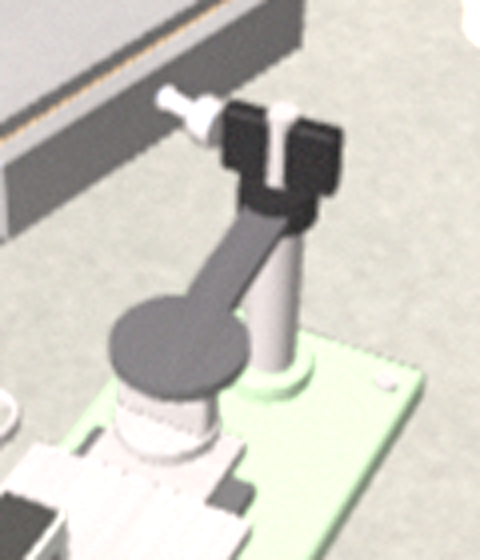

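The projection of my fit lands on the wing and cap in the side view (wing ends at 228,98 / 343,133 as predicted), so the pose holds. Moving to above the clamp: (0.6195, -0.124), yaw -10.4°.

Call:
step_arm:
  rows:
    - [0.187, 0.271, 0, 0, 0, -0.058]
    - [0.187, 0.271, 0, 0, 0, -0.058]
    - [0.187, 0.271, 0, 0, 0, -0.058]
    - [0.187, 0.271, 0, 0, 0, -0.058]
    - [0.187, 0.271, 0, 0, 0, -0.058]
  jaw: 0.3
  squeeze: 50

```text
clock: 0.52
tcp_pos: [0.3975, -0.4464, 0.2449]
orientation: [-3.115, -0.397, -0.001]
contact_force: [-0.3, 0.7, 0.1]
grip_width: 0.0601
gripper_force: 0.0
```

Call:
step_arm:
  rows:
    - [0.187, 0.271, 0, 0, 0, 0]
    - [0.187, 0.271, 0, 0, 0, 0]
    - [0.187, 0.271, 0, 0, 0, 0]
    - [0.187, 0.271, 0, 0, 0, 0]
    - [0.187, 0.271, 0, 0, 0, 0]

```text
clock: 0.93
tcp_pos: [0.5093, -0.2835, 0.245]
orientation: [-3.115, -0.397, -0.001]
contact_force: [-0.4, -0.3, 0.2]
grip_width: 0.0603
gripper_force: 0.0
```

Call:
step_arm:
  rows:
    - [0.187, 0.272, 0, 0, 0, 0]
    - [0.187, 0.272, 0, 0, 0, 0]
    - [0.187, 0.272, 0, 0, 0, 0]
    - [0.187, 0.272, 0, 0, 0, 0]
    - [0.187, 0.272, 0, 0, 0, 0]

```text
clock: 1.35
tcp_pos: [0.6211, -0.1202, 0.245]
orientation: [-3.115, -0.397, -0.0]
contact_force: [0.8, 0.9, -0.0]
grip_width: 0.0593
gripper_force: 0.0
```

Call:
step_arm:
  rows:
    - [0, 0, 0, 0, 0, 0]
    - [0, 0, 0, 0, 0, 0]

```text
clock: 1.52
tcp_pos: [0.6204, -0.1214, 0.2446]
orientation: [-3.115, -0.4, 0.001]
contact_force: [-0.9, -0.2, -0.1]
grip_width: 0.0595
gripper_force: 0.0
```

Call:
step_arm:
  rows:
    - [0, -0.003, -0.05, 0, 0, 0]
    - [0, -0.003, -0.1, 0, 0, 0]
    - [0, -0.003, -0.141, 0, 0, 0]
    - [0, -0.003, -0.141, 0, 0, 0]
    - [0, -0.003, -0.141, 0, 0, 0]

```text
clock: 1.93
tcp_pos: [0.6182, -0.1276, 0.1597]
orientation: [-3.117, -0.39, 0.005]
contact_force: [0.6, -0.3, 0.9]
grip_width: 0.0598
gripper_force: 0.0
```

Call:
step_arm:
  rows:
    - [0, 0, 0, 0, 0, 0]
    - [0, 0, 0, 0, 0, 0]
    - [0, 0, 0, 0, 0, 0]
    - [0, 0, 0, 0, 0, 0]
    - [0, 0, 0, 0, 0, 0]
  jaw: 1
  squeeze: 40

```text
clock: 2.35
tcp_pos: [0.6202, -0.1246, 0.1625]
orientation: [-3.116, -0.394, -0.002]
contact_force: [-3.2, 4.4, 6.8]
grip_width: 0.0115
gripper_force: 40.5
```

Call:
step_arm:
  rows:
    - [0, 0, 0, 0, 0, 0]
    - [0, 0, 0, 0, 0, 0]
    - [0, 0, 0, 0, 0, 0]

```text
clock: 2.6
tcp_pos: [0.6201, -0.1246, 0.1625]
orientation: [-3.116, -0.394, -0.002]
contact_force: [-3.7, 2.7, 7.0]
grip_width: 0.0114
gripper_force: 40.5
```

Call:
step_arm:
  rows:
    - [0, 0.001, 0.003, 0, 0, 0.039]
    - [0, 0.001, 0.003, 0, 0, 0.078]
    - [0, 0.001, 0.003, 0, 0, 0.117]
    - [0, 0.001, 0.003, 0, 0, 0.156]
    - [0, 0.001, 0.003, 0, 0, 0.19]

```text
clock: 3.02
tcp_pos: [0.6203, -0.1249, 0.1626]
orientation: [-2.86, -1.3, -0.003]
contact_force: [3.5, 1.0, -6.2]
grip_width: 0.0116
gripper_force: 40.9
```

Call:
step_arm:
  rows:
    - [0, 0, 0, 0, 0, 0.038]
    - [0, 0, 0, 0, 0, 0.076]
    - [0, 0, 0, 0, 0, 0.114]
    - [0, 0, 0, 0, 0, 0.152]
    - [0, 0, 0, 0, 0, 0.19]

```text
clock: 3.43
tcp_pos: [0.6206, -0.125, 0.1626]
orientation: [2.351, 2.083, 0.003]
contact_force: [4.6, 2.2, -6.9]
grip_width: 0.0114
gripper_force: 40.7
```

Call:
step_arm:
  rows:
    - [0, 0, 0, 0, 0, 0.038]
    - [0, 0, 0, 0, 0, 0.076]
    - [0, 0, 0, 0, 0, 0.1]
    - [0, 0, 0, 0, 0, 0.1]
    - [0, 0, 0, 0, 0, 0.1]

```text
clock: 3.85
tcp_pos: [0.6207, -0.125, 0.1626]
orientation: [2.001, 2.42, 0.003]
contact_force: [5.0, 1.8, -6.2]
grip_width: 0.0114
gripper_force: 41.0
```

Call:
step_arm:
  rows:
    - [0, 0, 0, 0, 0, 0]
    - [0, 0, 0, 0, 0, 0]
    - [0, 0, 0, 0, 0, 0]
    - [0, 0, 0, 0, 0, 0]
  jaw: 0.3

```text
clock: 4.18
tcp_pos: [0.6198, -0.1258, 0.163]
orientation: [2.003, 2.419, -0.0]
contact_force: [-0.0, -0.4, 0.6]
grip_width: 0.059
gripper_force: 0.0
```

Call:
step_arm:
  rows:
    - [0, 0, 0.05, 0, 0, 0]
    - [0, 0, 0.1, 0, 0, 0]
    - [0, 0, 0.14, 0, 0, 0]
    - [0, 0, 0.14, 0, 0, 0]

```text
clock: 4.52
tcp_pos: [0.6226, -0.1255, 0.2526]
orientation: [1.999, 2.413, 0.007]
contact_force: [1.1, 0.2, 0.7]
grip_width: 0.0596
gripper_force: 0.0
```

```bash
python3 - <<'E'
from h import *
print(r.get_obs()['joints'].round(2) if hasattr(r.get_obs()['joints'],'round') else r.get_obs()['joints'])
K,T=wristT()
a=eyes.grab_frame('wrist')[:,:,::-1];b=eyes.grab_frame('top')[:,:,::-1]
cv2.imwrite('pics/w1.png',a);np.savez('w1.npz',K=K,T=T)
cv2.imwrite('pics/m1.png',np.hstack([cv2.resize(b[135:290,165:375],(420,310),interpolation=cv2.INTER_CUBIC),cv2.resize(a,(380,285))[:,:].copy() if 0 else cv2.copyMakeBorder(cv2.resize(a,(380,285)),0,25,0,0,0)]))
E
```

```text
[ 0.48  0.45 -0.51  1.63  0.24  1.12  0.09]
```

View pics/m1.png

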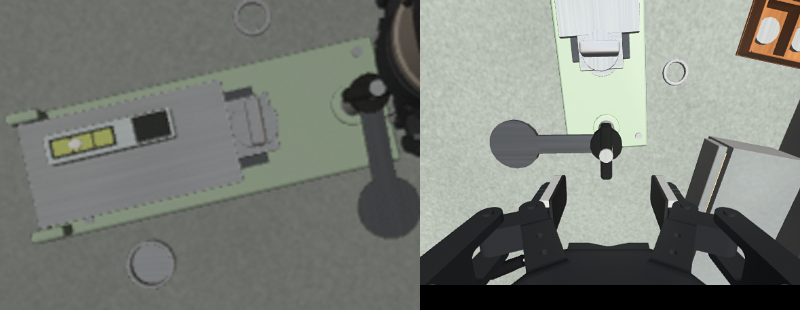

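The clamp arm has swung about 90° toward the robot (cap now bottom right). The wing, knob and ring are where expected. The foot knob's bar is exposed at about (265,71) in the wrist picture; I'll enlarge it.

```bash
python3 - <<'E'
from h import *
a=cv2.imread('pics/w1.png')[0:120,190:340]
cv2.imwrite('pics/c3.png',cv2.resize(a,None,fx=5,fy=5,interpolation=cv2.INTER_CUBIC))
E
```

```text
(no output)
```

View pics/c3.png

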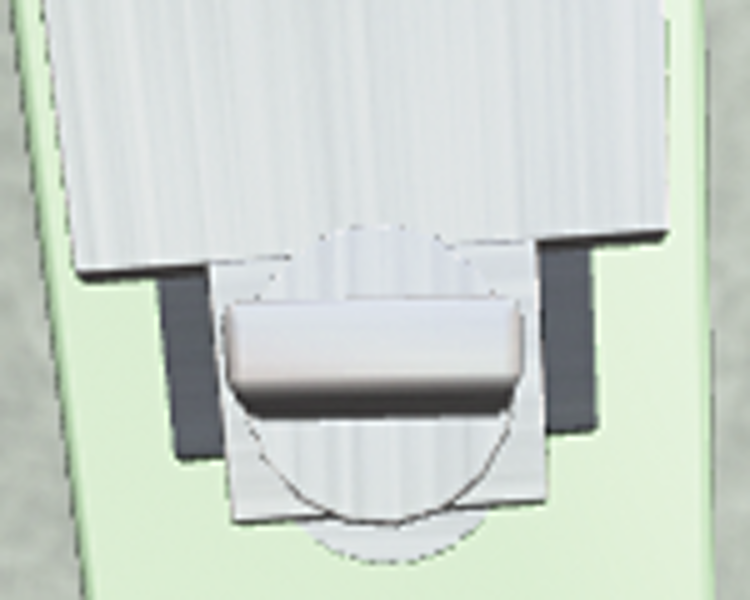

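The bar's top face has corners near (230,302),(518,300),(520,380),(235,385), nearly square to the wrist image.

```bash
python3 - <<'E'
from h import *
d=np.load('w1.npz');K,T=d['K'],d['T']
g=lambda u,v,z:ray(K,T,(u/5+190-.4,v/5-.4),z)
P=np.array([g(u,v,.120) for u,v in[(230,302),(518,300),(520,380),(235,385)]])
print(P.round(4).tolist(),P.mean(0).round(4),np.linalg.norm(P[1]-P[0]),np.linalg.norm(P[3]-P[0]))
e=P[1]-P[0]+P[2]-P[3];print('bar angle',np.degrees(np.arctan2(e[1],e[0])), 'stand x',np.degrees(.252))
print(T[:3,3],r.get_obs()['tcp_pos'],r.get_obs()['orientation'])
E
```

```text
[[0.5701, -0.0159, 0.12], [0.6129, -0.0075, 0.12], [0.6154, -0.0184, 0.12], [0.5726, -0.0273, 0.12]] [ 0.5927 -0.0173  0.12  ] 0.043556374102822655 0.011595121449060086
bar angle 11.473510700929987 stand x 14.438536437296746
[ 0.60828175 -0.05756532  0.38073421] [ 0.62026051 -0.125708    0.2478803 ] [2.00211399e+00 2.41774162e+00 1.55006078e-03]
```

Call:
step_arm:
  rows:
    - [-0.015, 0.06, 0, 0, 0, 0.038]
    - [-0.03, 0.12, 0, 0, 0, 0.076]
    - [-0.046, 0.181, 0, 0, 0, 0.114]
    - [-0.046, 0.181, 0, 0, 0, 0.152]
    - [-0.046, 0.181, 0, 0, 0, 0.19]

```text
clock: 5.03
tcp_pos: [0.5907, -0.0136, 0.2456]
orientation: [-1.186, -2.907, 0.0]
contact_force: [0.5, -0.8, 0.0]
grip_width: 0.0598
gripper_force: 0.0
```

Call:
step_arm:
  rows:
    - [0, 0, 0, 0, 0, 0.038]
    - [0, 0, 0, 0, 0, 0.076]
    - [0, 0, 0, 0, 0, 0.114]
    - [0, 0, 0, 0, 0, 0.152]
    - [0, 0, 0, 0, 0, 0.19]

```text
clock: 5.45
tcp_pos: [0.5912, -0.0172, 0.245]
orientation: [-0.287, -3.126, 0.001]
contact_force: [0.6, 0.3, -0.6]
grip_width: 0.06
gripper_force: 0.0
```

Call:
step_arm:
  rows:
    - [0, 0, 0, 0, 0, 0.038]
    - [0, 0, 0, 0, 0, 0.076]
    - [0, 0, 0, 0, 0, 0.114]
    - [0, 0, 0, 0, 0, 0.124]
    - [0, 0, 0, 0, 0, 0.124]

```text
clock: 5.87
tcp_pos: [0.5913, -0.0173, 0.245]
orientation: [0.316, -3.123, -0.001]
contact_force: [0.2, 0.4, 1.1]
grip_width: 0.0598
gripper_force: 0.0
```

Call:
step_arm:
  rows:
    - [0, 0, 0, 0, 0, 0]
    - [0, 0, 0, 0, 0, 0]
    - [0, 0, 0, 0, 0, 0]

```text
clock: 6.12
tcp_pos: [0.5919, -0.017, 0.2462]
orientation: [0.313, -3.125, 0.0]
contact_force: [0.5, 0.1, 0.6]
grip_width: 0.0597
gripper_force: 0.0
```

```bash
python3 - <<'E'
from h import *
o=r.get_obs();m=R.from_rotvec(o['orientation']).as_matrix();print(o['tcp_pos'],np.degrees(np.arctan2(m[1,1],m[0,1])),np.round(o['joints'],2))
E
```

```text
[ 0.59191425 -0.01699131  0.24617577] 101.42758506500923 [ 0.58  0.48 -0.88  1.71  0.4   1.14  1.35]
```

Call:
step_arm:
  rows:
    - [0.001, 0, -0.06, 0, 0, 0]
    - [0.001, 0, -0.12, 0, 0, 0]
    - [0.001, 0, -0.18, 0, 0, 0]
    - [0.001, 0, -0.226, 0, 0, 0]
    - [0.001, 0, -0.226, 0, 0, 0]

```text
clock: 6.53
tcp_pos: [0.5888, -0.0178, 0.1054]
orientation: [0.313, -3.116, -0.001]
contact_force: [-1.0, -0.8, 0.4]
grip_width: 0.0598
gripper_force: 0.0
```

Call:
step_arm:
  rows:
    - [0, 0, 0, 0, 0, 0]
    - [0, 0, 0, 0, 0, 0]
    - [0, 0, 0, 0, 0, 0]
    - [0, 0, 0, 0, 0, 0]
    - [0, 0, 0, 0, 0, 0]
  jaw: 1
  squeeze: 35

```text
clock: 6.95
tcp_pos: [0.5944, -0.0176, 0.1134]
orientation: [-0.312, 3.122, -0.003]
contact_force: [-1.6, -2.6, 6.7]
grip_width: 0.0136
gripper_force: 36.9
```

Call:
step_arm:
  rows:
    - [0, 0, 0, 0, 0, 0]
    - [0, 0, 0, 0, 0, 0]
    - [0, 0, 0, 0, 0, 0]

```text
clock: 7.2
tcp_pos: [0.5944, -0.0176, 0.1134]
orientation: [-0.312, 3.122, -0.003]
contact_force: [-0.2, -1.5, 6.1]
grip_width: 0.0133
gripper_force: 36.8
```

Call:
step_arm:
  rows:
    - [0, 0, 0, 0, 0, -0.038]
    - [0, 0, 0, 0, 0, -0.076]
    - [0, 0, 0, 0, 0, -0.114]
    - [0, 0, 0, 0, 0, -0.152]
    - [0, 0, 0, 0, 0, -0.19]

```text
clock: 7.62
tcp_pos: [0.5944, -0.0185, 0.1134]
orientation: [0.629, 3.074, -0.002]
contact_force: [-0.5, -4.3, 5.3]
grip_width: 0.0127
gripper_force: 36.8
```

Call:
step_arm:
  rows:
    - [0, 0, 0, 0, 0, -0.038]
    - [0, 0, 0, 0, 0, -0.076]
    - [0, 0, 0, 0, 0, -0.114]
    - [0, 0, 0, 0, 0, -0.152]
    - [0, 0, 0, 0, 0, -0.19]

```text
clock: 8.03
tcp_pos: [0.5938, -0.0191, 0.1133]
orientation: [1.506, 2.753, -0.002]
contact_force: [-2.7, -5.6, 7.3]
grip_width: 0.0133
gripper_force: 37.1
```

Call:
step_arm:
  rows:
    - [0, 0, 0, 0, 0, -0.038]
    - [0, 0, 0, 0, 0, -0.076]
    - [0, 0, 0, 0, 0, -0.114]
    - [0, 0, 0, 0, 0, -0.152]
    - [0, 0, 0, 0, 0, -0.177]

```text
clock: 8.45
tcp_pos: [0.5931, -0.0194, 0.1133]
orientation: [2.204, 2.234, -0.002]
contact_force: [-4.8, -6.4, 10.1]
grip_width: 0.0128
gripper_force: 37.4
```

Call:
step_arm:
  rows:
    - [0, 0, 0, 0, 0, 0]
    - [0, 0, 0, 0, 0, 0]
    - [0, 0, 0, 0, 0, 0]
    - [0, 0, 0, 0, 0, 0]
    - [0, 0, 0, 0, 0, 0]

```text
clock: 8.87
tcp_pos: [0.5931, -0.0194, 0.1133]
orientation: [2.198, 2.24, -0.002]
contact_force: [-4.5, -7.1, 10.1]
grip_width: 0.0132
gripper_force: 37.4
```

```bash
python3 - <<'E'
from h import *
o=r.get_obs();m=R.from_rotvec(o['orientation']).as_matrix();print(o['tcp_pos'],np.degrees(np.arctan2(m[1,1],m[0,1])),np.round(o['joints'],2))
im=[eyes.grab_frame(n)[:,:,::-1] for n in('top','side')]
cv2.imwrite('pics/m2.png',np.hstack([cv2.resize(im[0][175:230,170:270],(400,220),interpolation=cv2.INTER_CUBIC),cv2.resize(im[1][215:300,185:270][:46*0+85],(400,400),interpolation=cv2.INTER_CUBIC)[:220*0+400][90:310]]))
cv2.imwrite('pics/side2.png',im[1]);cv2.imwrite('pics/top2.png',im[0])
E
```

```text
[ 0.59308436 -0.0193855   0.11330942] 1.0970376955300436 [ 0.22  0.53 -0.38  1.85  0.26  0.82 -0.28]
```

View pics/m2.png

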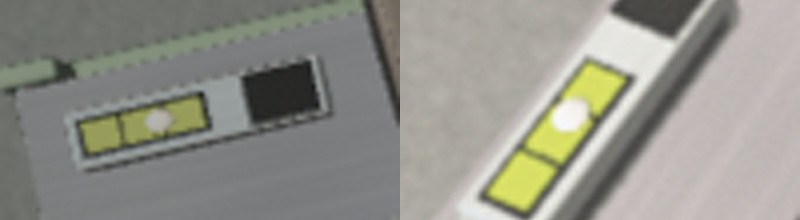

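The bubble is now about 7–8 mm on the knob side unpressed (at 158 with the vial 80–208 in the left half). Pressed it should therefore be nearly centred. Next I release the knob and go over the pad at (0.5865, 0.085), closing direction along the level.

Call:
step_arm:
  rows:
    - [0, 0, 0, 0, 0, 0]
    - [0, 0, 0, 0, 0, 0]
    - [0, 0, 0, 0, 0, 0]
    - [0, 0, 0, 0, 0, 0]
  jaw: 0.3

```text
clock: 9.3
tcp_pos: [0.593, -0.0164, 0.1113]
orientation: [2.197, 2.245, 0.002]
contact_force: [0.1, 0.4, 0.8]
grip_width: 0.0592
gripper_force: 0.0
```

Call:
step_arm:
  rows:
    - [0, 0, 0.04, 0, 0, 0]
    - [0, 0, 0.09, 0, 0, 0]
    - [0, 0, 0.14, 0, 0, 0]
    - [0, 0, 0.14, 0, 0, 0]

```text
clock: 9.63
tcp_pos: [0.5962, -0.016, 0.201]
orientation: [2.193, 2.241, 0.011]
contact_force: [0.2, 0.7, -0.2]
grip_width: 0.0599
gripper_force: 0.0
```

Call:
step_arm:
  rows:
    - [0, 0.04, 0, 0, 0, -0.038]
    - [0, 0.08, 0, 0, 0, -0.076]
    - [0, 0.12, 0, 0, 0, -0.114]
    - [0, 0.16, 0, 0, 0, -0.152]
    - [-0.01, 0.173, 0, 0, 0, -0.19]
  jaw: 1

```text
clock: 10.05
tcp_pos: [0.587, 0.0921, 0.1951]
orientation: [-2.759, -1.497, -0.004]
contact_force: [-0.3, 0.2, 0.1]
grip_width: 0.0005
gripper_force: 0.0
```

Call:
step_arm:
  rows:
    - [0, 0, 0, 0, 0, -0.038]
    - [0, 0, 0, 0, 0, -0.076]
    - [0, 0, 0, 0, 0, -0.114]
    - [0, 0, 0, 0, 0, -0.152]
    - [0, 0, 0, 0, 0, -0.19]

```text
clock: 10.47
tcp_pos: [0.5867, 0.0873, 0.1947]
orientation: [-3.081, -0.613, -0.0]
contact_force: [-1.0, 0.2, 1.0]
grip_width: 0.0001
gripper_force: 0.0
```

Call:
step_arm:
  rows:
    - [0, 0, 0, 0, 0, -0.038]
    - [0, 0, 0, 0, 0, -0.046]
    - [0, 0, 0, 0, 0, -0.046]
    - [0, 0, 0, 0, 0, -0.046]

```text
clock: 10.8
tcp_pos: [0.5867, 0.0871, 0.1948]
orientation: [-3.116, -0.403, 0.0]
contact_force: [0.2, 0.1, 0.8]
grip_width: -0.0001
gripper_force: 0.0
```

```bash
python3 - <<'E'
from h import *
o=r.get_obs();m=R.from_rotvec(o['orientation']).as_matrix();print(o['tcp_pos'],np.degrees(np.arctan2(m[1,1],m[0,1])),np.round(o['joints'],2),m[:,2])
K,T=wristT();print(proj(K,T,[.5864,.085,.105]))
a=eyes.grab_frame('wrist')[:,:,::-1];cv2.imwrite('pics/w3.png',a)
E
```

```text
[0.58666014 0.08710786 0.19481351] -75.25560496911658 [-0.13  0.4  -0.16  1.8   0.08  0.95 -1.63] [-3.60090412e-05  2.33138473e-05 -9.99999999e-01]
[280.79348355 225.20087701]
```

View pics/w3.png

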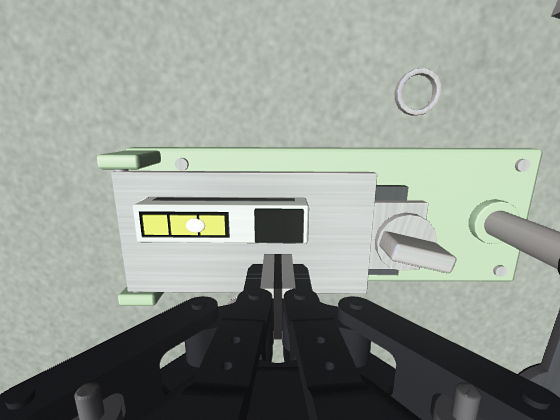

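The wrist view shows the pad at (279,225), where predicted (281,225). The bubble is at x=195 against lines at about 170/200 (mid 184.5), i.e. -7 mm unpressed, so about +1.4 mm pressed. Descending to press.

Call:
step_arm:
  rows:
    - [0, -0.003, -0.05, 0, 0, 0]
    - [0, -0.003, -0.09, 0, 0, 0]
    - [0, -0.003, -0.11, 0, 0, 0]
    - [0, -0.003, -0.118, 0, 0, 0]
    - [0, -0.003, -0.118, 0, 0, 0]

```text
clock: 11.27
tcp_pos: [0.5861, 0.0849, 0.1232]
orientation: [3.116, 0.399, -0.003]
contact_force: [0.3, -0.1, 0.2]
grip_width: -0.0001
gripper_force: 0.0
```

Call:
step_arm:
  rows:
    - [0, 0, -0.002, 0, 0, 0]
    - [0, 0, -0.004, 0, 0, 0]
    - [0, 0, -0.006, 0, 0, 0]
    - [0, 0, -0.006, 0, 0, 0]
    - [0, 0, -0.006, 0, 0, 0]

```text
clock: 11.68
tcp_pos: [0.587, 0.0851, 0.1211]
orientation: [-3.116, -0.398, -0.001]
contact_force: [0.2, -0.6, 0.1]
grip_width: -0.0003
gripper_force: 0.0
```

Call:
step_arm:
  rows:
    - [0, 0, -0.002, 0, 0, 0]
    - [0, 0, -0.004, 0, 0, 0]
    - [0, 0, -0.006, 0, 0, 0]
    - [0, 0, -0.006, 0, 0, 0]
    - [0, 0, -0.006, 0, 0, 0]

```text
clock: 12.1
tcp_pos: [0.5876, 0.0848, 0.1179]
orientation: [3.116, 0.397, 0.003]
contact_force: [-0.4, -1.9, 8.0]
grip_width: 0.0
gripper_force: 3.9
```

Call:
step_arm:
  rows:
    - [0, 0, -0.001, 0, 0, 0]
    - [0, 0, -0.001, 0, 0, 0]
    - [0, 0, -0.001, 0, 0, 0]
    - [0, 0, -0.001, 0, 0, 0]
    - [0, 0, -0.001, 0, 0, 0]

```text
clock: 12.52
tcp_pos: [0.5878, 0.0849, 0.1178]
orientation: [3.116, 0.397, 0.004]
contact_force: [-0.7, -0.5, 10.6]
grip_width: 0.0
gripper_force: 5.1
```

```bash
python3 - <<'E'
from h import *
im=[eyes.grab_frame(n)[:,:,::-1] for n in('wrist','top','side')]
c=eyes.camera_info('side');M=np.array([[.9684,-.2493],[.2493,.9684]])
print(r.get_obs()['contact_force'])
q=[cv2.resize(im[2][215:300,185:270],(400,400),interpolation=cv2.INTER_CUBIC)]
K,T=wristT();p=[proj(K,T,[*(M@[.020,y]+[.5634,.094]),.102]) for y in(.0258,.0558,.0858)];print(p)
u,v=p[1].astype(int);x0=max(u-60,0);y0=max(v-60,0)
q.append(cv2.resize(im[0][y0:y0+120,x0:x0+120],(400,400),interpolation=cv2.INTER_CUBIC));print(x0,y0)
cv2.imwrite('pics/m4.png',np.hstack(q))
E
```

```text
[-1.9546552  -1.64088086 10.30932307]
[array([197.17502696, 270.93103898]), array([137.44800269, 270.82097881]), array([ 77.72538289, 270.71092677])]
77 210
```

View pics/m4.png

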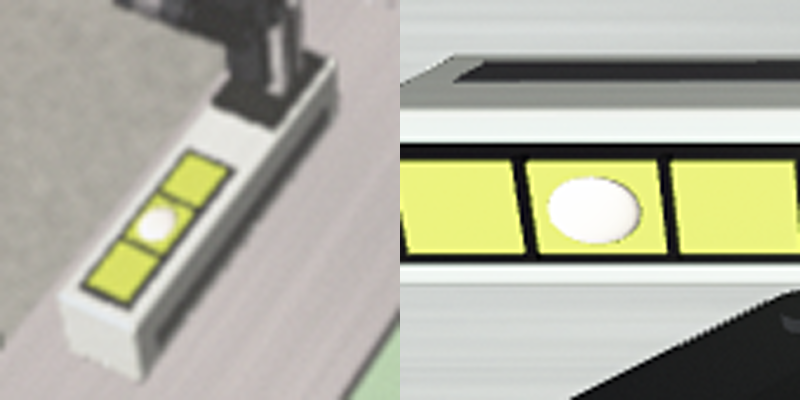

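The bubble (x≈594) sits midway between the lines (526 and 668), about 0.5 mm off centre, with 10.3 N on the pad. Handing in.

```bash
python3 -c "
from bench import r
print(r.get_obs()['contact_force'],r.hand_in())"
```

```text
the job is handed in; nothing more can be done
[-1.9546552  -1.64088086 10.30932307] None
```

The job is handed in: the clamp was turned off by about 86° and the levelling knob turned about 1.75 rad clockwise. The fingertips are pressing the pad with about 10 N and the bubble is within about 0.5 mm of centre.

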